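Lock in the bread tray and take a roll with the tongs

ROBOT

A 6-joint arm with a two-finger parallel gripper is mounted at the origin on the work surface. World frame = base frame: x ahead of the robot, y to its left, z up, the work surface at z = 0. Lengths are in m, angles in rad, forces in N, time in s.
With the tool pointing down it reaches from about 0.425 to 0.95 m from the base axis. Payload 3.5 kg.
Tool frame: the origin (TCP) lies on the centre line of the jaws, within the pads' length; the fingertips stand 25 mm ahead of it and the grasp point (between the pads) lies 6 mm ahead of it (ctrl.finger_overhang is the distance from the TCP to the fingertips, in m); z points along the fingers, y is the line along which they close (so a half turn about z gives the same grasp; the last joint's range is limited). The gripper opens to 85 mm and grips with 20 to 120 N. Pads are 22 mm wide; open, the fingers measure 114 mm over their backs; the gripper's body (76 mm by 85 mm) begins 54 mm behind the grasp point. The pads swing forward as they close: fully open they stand 13 mm farther back than shut.
Start: joints at [-1.497, 0.286, 1.577, -0, 1.279, -0.15], TCP at [0.15, -0.658, 0.228] pointing down, gripper open.
Joint ranges: [-2.77, 2.77], [-0.9, 2.22], [0.21, 2.48], [-1.53, 4.67], [0.24, 2.81], [-2.84, 2.84]. Speed limits (rad/s): [2.79, 2.79, 3.14, 3.14, 3.14, 3.14].

INTERFACE

Orientations are given as a unit quaternion [x, y, z, w].
In Python, from plant import get_state, imaging, job, ctrl gives the robot as it stands.
- The arm moves only by the tool jog_arm, never from a script. Its argument "increments" is a list of rows, each an object of numbers: "dx", "dy", "dz": the shift along the world's x, y, z each as a share of 12 cm, from -1 to 1; "ax", "ay", "az": the turn, a rotation vector about the world's x, y, z each as a share of pi/2 rad, from -1 to 1; "gripper": the gripper command: -1 is shut, 1 is fully open, values between are in proportion. A call has 1 to 10 rows; each row is the pose to reach, as a shift and turn from the pose commanded when the call began; what a row does not reach only later rows make up. A row lasts 1/10 s, in which the tool goes at most 50 mm and 8.59 degrees, less where a joint would pass 70% of its speed; a pose out of reach is approached as far as the arm can. A call with a number of a shift or a turn outside -1 to 1 is refused whole. A call with a gripper value outside its range is refused whole. The fingers move at their own pace and stop on an object; "force" is the grip in N (left out, the last holds). Time passes only in rows, so rows that repeat a pose let the fingers close. It gives the time, the measured TCP pose, the force, the opening and the grip force at its end, in the units of the state.
- get_state(): the state, without advancing time (a new reading comes with each control period).
- imaging.read_camera(name): name is "side" or "top" or "wrist"; returns a dict with "frame" (384x512x3 uint8, blue, green, red), "depth" (384x512 float32, m along the optical axis (not along the pixel's ray), 0 where there is no reading), "camera_matrix" (3x3 intrinsics, pixels), "extrinsics" (4x4, takes a point from camera to world coordinates); the wrist camera has in their place "mount" (4x4, takes a point from camera to tool coordinates, whose origin is the TCP and whose axes are the flange's). Camera axes: x right, y up, looking along -z (the intrinsics and any distortion apply to the point x, -y, -z); pixel columns grow to the right and rows downward; lengths in m; the calibration is good to about 2 mm. A picture is of the moment at which its call begins: read the wrist's pose just before it.
- job.sign_off(): hands the job in; it is judged then, once.
The state is a dict: "time": time; "qpos": joint angles; "dq": joint speeds; "joint_efforts": joint torques, N m; "eef_pos": TCP position; "tcp_rot": TCP orientation; "contact_force": force on the tool from outside, world axes, zero at the start; "wrist_torque": the same for the moment, N m; "opening": opening from 0.0 (shut) to 1.0 (fully open); "finger_force": force on a finger pad.
Only numpy, scipy, OpenCV 4.12 (cv2) and the standard library are available. Lean on these libraries where they do the work, as an engineer would, in place of code of your own. Each camera call takes 0.05 s, during which the arm holds its last target. There are 200 camera calls.

TASK

The tray of fresh rolls has been slid into its holder on the worktop of the mobile bakery: first swing the holder's raised keeper bar down until it snaps fully home in its clip, so that the tray is locked in. Then pick up the kitchen tongs, close them on the poppy-seed roll and lift it at least 10 cm above the tray; the job finishes with the roll still held up there in the tongs, so do not put it down or let go. Touch the bread only with the tongs, and leave the tray, the other two rolls and everything else on the worktop where they are.

Things in the scene. Friction and masses are not known exactly. Their poses are not given: they have to be found in the camera images.
- holder: Stainless tray holder, fixed, 290 (x) by 400 (y) mm; place and yaw vary. Origin at its centre on the worktop, z up; the tray slides in along its +y from the open end at -y. Two ledges along y carry the tray 30 mm above the worktop, between guide walls 42 mm high at x = -130 and 130 mm and a stop 48 mm high at y = 187. Keeper bar across the open end
- keeper (a joint): Hinge of the keeper bar, a 12 mm steel rod swinging in the holder's vertical x-z plane at y = -192 mm. 0 = shut: rod level, axis 40 mm above the worktop, snapped into the clip. Grows as it is raised (rad), to 1.35; starts at 0.6 to 1.15 and stays where left (friction 1 N at the sleeve; 150 g). Over the last 0.05 rad the clip resists: about 7 N down at the sleeve; unsnapped it stays over 0.03
- keeper_handle (a point): Middle of the red sleeve at the free end of the keeper bar, on the rod's axis, 315 mm from the hinge; 18 mm thick, 36 mm long. It reaches past the clip (shut: x -173, y -192, z 40 mm of the holder). Its x axis runs along the bar towards the hinge. Press it down from above, or pinch it from above across the holder's y and follow the arc
- keeper_hinge (a point): Fixed point on the keeper bar's hinge axis (along the holder's y), 40 mm above the worktop, at x 142, y -192 mm of the holder. The hinge post is 54 mm high
- tray: Loose aluminium baking tray, 250 (x) by 360 (y) mm, 0.7 kg, lined with paper, lying on the holder's ledges with the same axes as the holder. Origin at the middle of its underside (30 mm above the worktop); floor 3 mm thick; rim to 14 mm above the underside (44 mm above the worktop)
- roll_poppy: The roll to take: a round golden bread roll its top thickly dotted with black poppy seeds, 58 mm across (widest 17 to 28 mm above its base), 48 mm high, about 50 g. Origin at the middle of its base. The three rolls stand on the tray in a row along the tray's y, about 110 mm apart (at least 96), in any order, 20 to 40 mm from the tray's middle towards its -x side
- roll_poppy_mid (a point): Middle of the poppy-seed roll, 23 mm above its base
- roll_plain: Bystander: golden roll of the same size with a pale cross cut in its top. Origin at the middle of its base
- roll_rye: Bystander: dark brown rye roll of the same size with one pale cut. Origin at the middle of its base
- board: White plastic cutting board fixed on the worktop, 340 (x) by 190 (y) by 10 mm; the tongs lie on it. Origin at the middle of its underside
- tongs: Stainless spring tongs, 270 mm long, 125 g, lying on their side on the board: the arms stand side by side and close level. Origin under the hinge at the rear end; x along the middle line to the jaws, y across (the way they close), z up; middle plane at z = 16 mm. Springs push the arms apart. To carry them open squeeze the sleeves only to about 54 mm (jaw gap then about 77 mm)
- tongs_grip (a point): Where to grip the tongs: on the middle line between the blue sleeves, 105 mm from the hinge, 16 mm above their underside, near the centre of mass. Axes as tongs. Sleeves 26 mm tall, x = 55 to 145 mm of the tongs; width outside 59 mm relaxed, 45 mm with the jaws on a roll. The springs push out with about 7 N here from the start, 9 N on a roll
- tongs_jaws (a point): On the middle line midway between the two flat jaws, 225 mm from the hinge, 16 mm above the underside. Axes as tongs. Jaws 40 mm long (x 205 to 245 mm), 32 mm tall, 6 mm thick; gap between them 87 mm relaxed, shrinking 2.1 mm for each mm that the sleeves are squeezed
- flour_bag: Bystander: red paper bag of flour, 70 by 105 mm, 185 mm high, right of the board. Origin at the middle of its base
- bowl: Bystander: steel mixing bowl, 210 mm across, 85 mm high, left of the holder. Origin at the middle of its base
- dredger: Bystander: steel flour shaker with a side handle, 70 mm across, 100 mm high, at the left near the robot. Origin at the middle of its base
- scraper: Bystander: steel dough scraper with a wooden grip, 100 by 150 mm, lying flat left of the holder. Origin at the middle of its underside
- timer: Bystander: round white kitchen timer, 68 mm across, 57 mm high, beyond the board. Origin at the middle of its base
- keeper_clip (a point): Where the bar's axis comes to lie in the clip: x -142, y -192, z 40 mm of the holder. Two black cheeks, 60 mm high, 18 mm long in x, 20 mm apart in y (39 mm outside), with a sprung brass ball in each, on a post 30 by 44 mm
Not all that is in view belongs to the job. What is shaped like the roll_poppy but blue or green is not meant.

How it is judged:
On the way, in this order (a step that is already met when the one before it is completed fails the run):
1. the keeper bar is snapped home in its clip (value of joint keeper below 0.015 rad), for 0.2 s.
2. the tongs are held in the gripper, lifted off the board (height (world z) of tongs_grip above 0.055 m and contact force between the fingers and tongs above 1 N), for 0.2 s.
3. the poppy-seed roll is lifted off the tray in the tongs (height (world z) of roll_poppy above 0.1 m and contact force between tongs and roll_poppy above 0.5 N and distance between tongs_jaws and roll_poppy_mid below 0.04 m), for 0.2 s.
At the end, for the whole second after the job is handed in: Keeper bar still home (under 0.015 rad). Poppy-seed roll at rest between the jaws (within 40 mm of their midpoint), its base over 13 cm above the worktop, touched by the tongs alone, tongs gripped by the fingers. Tray within 20 mm and other rolls within 25 mm of their start (value of joint keeper below 0.015 rad and height (world z) of roll_poppy above 0.13 m and distance between tongs_jaws and roll_poppy_mid below 0.04 m and contact force between tongs and roll_poppy above 0.5 N and contact force between the fingers and tongs above 1 N and contact force between the arm and roll_poppy below 0.1 N and contact force between tray and roll_poppy below 0.05 N and linear speed of roll_poppy below 0.05 m/s and distance of tray from where it was at the start of the episode below 0.02 m and distance of each of roll_plain, roll_rye from where it was at the start of the episode below 0.025 m); the arm keeps its last pose, push and grip.
It fails at once if the robot itself touches a roll (contact force between any of the arm, the fingers and roll_poppy above 0.3 N or contact force between any of the fingers, the arm and roll_plain above 0.3 N or contact force between any of the fingers, the arm and roll_rye above 0.3 N).
It fails at once if another roll or the tray is shoved (distance of any of roll_plain, roll_rye from where it was at the start of the episode above 0.025 m or distance of tray from where it was at the start of the episode above 0.02 m).
It fails at once if something else on the worktop is moved (distance of any of flour_bag, bowl, dredger, scraper, timer from where it was at the start of the episode above 0.03 m).
It also fails if it takes over 56 s, if anything falls off the work surface, if the arm or the gripper's body presses on something with over 40 N, if the wrist force passes 120 N, or if a joint passes its speed limit or range.

## Working session

There is one attempt and no reset: what is moved stays moved. The work goes in short steps, Python scripts to look and compute and a tool call to move; the robot and the scene stay as the last step left them, time stands still between calls to the robot, and variables do not carry over. Pictures are saved under pics/ and viewed, at most 13 in all, crops included, and the job is handed in when it is done.

Besides the shell and the picture viewer there is one more tool, called after "Emit:" by a JSON object that holds its "op" and its "data". jog_arm: Moves the arm, as the interface text tells. Shift numbers are shares of 12 cm and turn numbers shares of pi/2 rad, none past 1 either way. Its arguments: {"type":"object","properties":{"increments":{"type":"array"},"force":{"type":"number"}},"required":["increments"]}

```bash
mkdir -p pics; cat > h.py <<'E'
import numpy as np, cv2
from plant import get_state, imaging, job, ctrl
def cap(name):
    s=get_state(); c=imaging.read_camera(name)
    if 'extrinsics' in c: T=c['extrinsics']
    else:
        from scipy.spatial.transform import Rotation as R
        W=np.eye(4); W[:3,:3]=R.from_quat(s['tcp_rot']).as_matrix(); W[:3,3]=s['eef_pos']; T=W@c['mount']
    np.savez(f'{name}.npz',f=c['frame'],d=c['depth'],K=c['camera_matrix'],T=T)
    return c
def load(name): return np.load(f'{name}.npz')
def P(z,u,v,depth=None,height=None):
    """pixel -> world, by depth or by known world height"""
    K,T=z['K'],z['T']
    r=np.array([(u-K[0,2])/K[0,0],-(v-K[1,2])/K[1,1],-1.]); r=T[:3,:3]@r
    if height is not None: return T[:3,3]+r*(height-T[2,3])/r[2]
    d=z['d'][int(round(v)),int(round(u))] if depth is None else depth
    return T[:3,3]+r*d
E
python3 - <<'E'
from h import *
for n in('top','side'):
    c=cap(n); cv2.imwrite(f'pics/{n}0.png',cv2.resize(c['frame'],(800,600),interpolation=cv2.INTER_CUBIC)); print(n,[k for k in c],c['extrinsics'].round(2).tolist())
print(get_state())
E
```

```text
top ['frame', 'depth', 'camera_matrix', 'extrinsics'] [[0.02, 0.98, -0.21, 0.24], [-1.0, 0.02, -0.0, -0.02], [-0.0, 0.21, 0.98, 1.57], [0.0, 0.0, 0.0, 1.0]]
side ['frame', 'depth', 'camera_matrix', 'extrinsics'] [[0.94, 0.2, -0.29, 0.06], [-0.35, 0.5, -0.79, -1.29], [-0.01, 0.84, 0.54, 0.93], [0.0, 0.0, 0.0, 1.0]]
{'time': 0.1, 'qpos': array([-1.49702181e+00,  2.87102680e-01,  1.57803514e+00, -5.31250259e-06,
        1.27860352e+00, -1.49986735e-01]), 'dq': array([-0.00030593, -0.00128393, -0.00324513,  0.00030639, -0.00130067,
        0.00121843]), 'joint_efforts': array([ 3.88810895e-04, -4.07295513e+01, -2.93701011e+01, -1.18619946e-04,
        3.44028667e-03,  1.45266182e-05]), 'eef_pos': array([ 0.14977288, -0.65755444,  0.22636598]), 'tcp_rot': array([ 9.93747229e-01,  1.11648065e-01,  3.83882329e-05, -1.07366273e-03]), 'contact_force': array([-0.28162985,  0.40334766, -0.40701541]), 'wrist_torque': array([-0.06127037,  0.05307101,  0.02916788]), 'finger_force': 0.0, 'opening': 1.001871674445485}
```

View pics/top0.png

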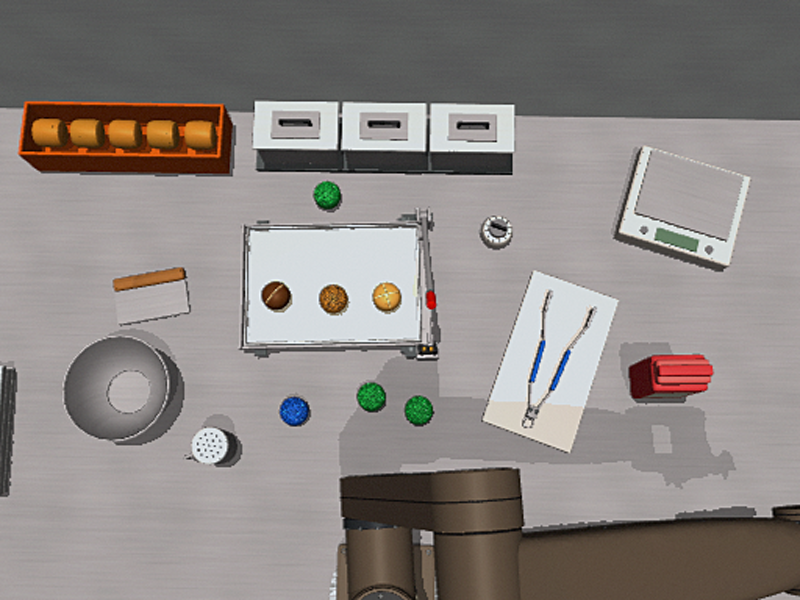

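View pics/side0.png

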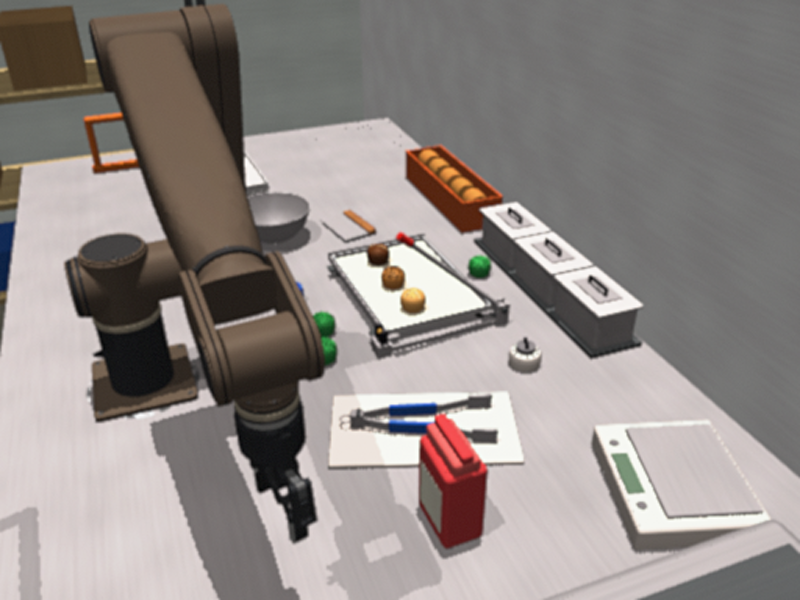

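The pictures show the holder with its open end toward −y: hinge post at top (424,215), clip at (427,351) and red sleeve at (431,300). The tongs lie on the board, hinge at (530,420), jaws at (547,297) and (590,312).

Things that could be taken for the poppy roll, by top pixel:
- Dotted golden roll (333,299): my choice.
- Plain roll with a cross (387,296).
- Rye roll (276,296).
- Green balls (327,195), (371,397) and (419,410), and a blue ball (294,410).
- Rolls in the orange box at (48–200,133).

```bash
python3 - <<'E'
from h import *
z=load('top'); s=512/800
for n,u,v in [('hinge',424,215),('clip',427,351),('sleeve',431,300),('poppy',333,299),('plain',387,296),('rye',276,296),('tray cornerTL',247,227),('TR',418,227),('BL',247,345),('BR',417,344),('tonghinge',530,418),('jawL',547,297),('jawR',590,312),('sleeveL',538,360),('sleeveR',561,370),('timer',497,230),('green1',371,397),('green2',419,410),('bag',672,375)]:
    print(n,P(z,u*s,v*s).round(3))
f=z['f']; a=cv2.resize(f[135:235,145:285],(784,560),interpolation=cv2.INTER_CUBIC)
b=cv2.resize(f[165:295,305:400],(409,560),interpolation=cv2.INTER_CUBIC)
cv2.imwrite('pics/c1.png',a);cv2.imwrite('pics/c2.png',b)
E
```

```text
hinge [ 0.764 -0.066  0.055]
clip [ 0.479 -0.076  0.038]
sleeve [ 0.533 -0.074  0.269]
poppy [0.575 0.116 0.081]
plain [0.583 0.007 0.078]
rye [0.58  0.231 0.076]
tray cornerTL [0.734 0.304 0.048]
TR [ 0.744 -0.054  0.033]
BL [0.487 0.294 0.027]
BR [ 0.493 -0.055  0.035]
tonghinge [ 0.349 -0.287  0.01 ]
jawL [ 0.597 -0.324  0.033]
jawR [ 0.564 -0.409  0.042]
sleeveL [ 0.463 -0.3    0.043]
sleeveR [ 0.444 -0.347  0.038]
timer [ 0.736 -0.22   0.046]
green1 [0.383 0.036 0.048]
green2 [ 0.358 -0.06   0.046]
bag [ 0.419 -0.52   0.181]
```

View pics/c1.png

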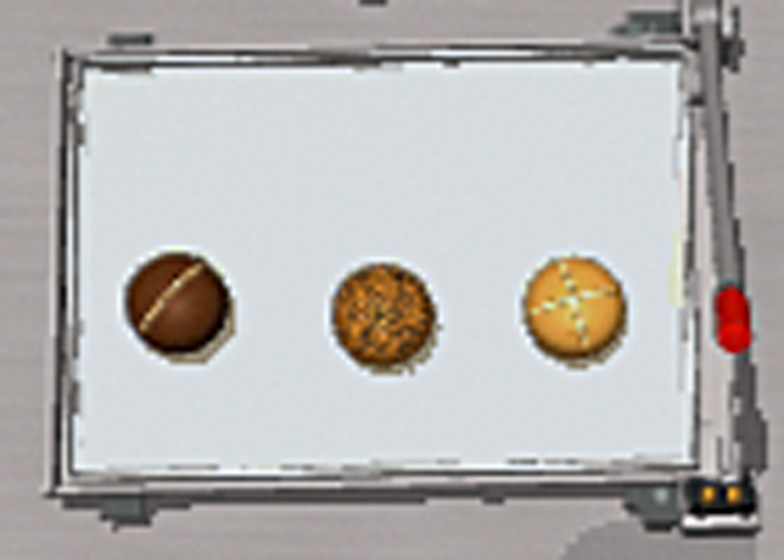

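View pics/c2.png

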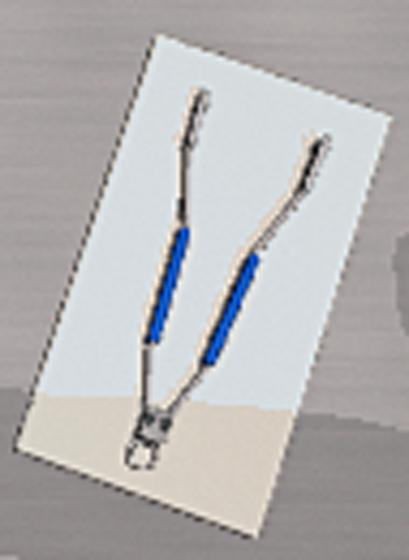

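The crops confirm my choice: the seeded golden roll at the tray's middle is poppy, with rye to its left and plain to its right. The keeper is raised about 0.77 rad. I'll start the transit while I refine the tongs pose.

```bash
python3 - <<'E'
from h import *
z=load('top'); f=z['f']
hsv=cv2.cvtColor(f,cv2.COLOR_BGR2HSV)
m=cv2.inRange(hsv,(100,150,60),(130,255,255)); m[:,:310]=0
n,l,st,c=cv2.connectedComponentsWithStats(m)
ps=[]
for i in range(1,n):
    if st[i,4]>20:
        v,u=np.where(l==i); pts=np.array([P(z,a,b,height=.038)[:2] for a,b in zip(u,v)]); mu=pts.mean(0); w=np.linalg.svd(pts-mu)[2][0]; w*=np.sign(w[0])
        print(st[i,4],mu.round(4),np.degrees(np.arctan2(w[1],w[0])).round(1)); ps.append((mu,w))
mid=(ps[0][0]+ps[1][0])/2; d=ps[0][1]+ps[1][1]; d/=np.linalg.norm(d); print('mid',mid,'dir',d,np.degrees(np.arctan2(d[1],d[0])),'sep',np.linalg.norm(ps[0][0]-ps[1][0]))
q=ps[0][0]-ps[1][0]; print('perp dir',np.degrees(np.arctan2(q[1],q[0])),'grip(105)',mid+.005*d)
for n_,u,v in [('jawL',197/4.306+305,98/4.306+165),('jawR',318/4.306+305,145/4.306+165),('hinge',145/4.306+305,440/4.306+165)]: print(n_,P(z,u,v,height=.035).round(4))
m=cv2.inRange(hsv,(0,200,120),(8,255,255)); m[:,310:]=0; m[:130]=0
v,u=np.where(m); print('sleeve',u.mean(),v.mean(),len(u),'depth P',np.median([P(z,a,b) for a,b in zip(u,v)],axis=0))
print('clip',P(z,273.4,223.75,height=.06),P(z,145+708/5.6,135+25/5.6,height=.054),'poppy',P(z,213.6,191.4,height=.056))
print(ctrl.finger_overhang)
E
```

```text
69 [ 0.4639 -0.2998] -16.9
73 [ 0.4457 -0.3454] -24.2
mid [ 0.45482715 -0.32261626] dir [ 0.93618233 -0.35151479] -20.579994232247216 sep 0.0491391723201395
perp dir 68.31654391868355 grip(105) [ 0.45950806 -0.32437383]
jawL [ 0.6039 -0.3255  0.035 ]
jawR [ 0.5691 -0.4152  0.035 ]
hinge [ 0.3478 -0.2814  0.035 ]
sleeve 275.53846153846155 191.75 52 depth P [ 0.53266381 -0.07329246  0.26661117]
clip [ 0.47808537 -0.07512209  0.06      ] [ 0.75750106 -0.06662152  0.054     ] poppy [0.58008482 0.1163235  0.056     ]
0.025
```

Emit:
{"op": "jog_arm", "data": {"increments": [{"dx": 0.2,"dy": 0.3,"dz": 0.3,"az": -0.06,"gripper": -1},{"dx": 0.4,"dy": 0.6,"dz": 0.6,"az": -0.12,"gripper": -1},{"dx": 0.67,"dy": 1.0,"dz": 0.9,"az": -0.12,"gripper": -1},{"dx": 0.67,"dy": 1.0,"dz": 0.9,"az": -0.12,"gripper": -1}]}}

```text
$.increments[0]: bad value
```

Emit:
{"op": "jog_arm", "data": {"increments": [{"dx": 0.2,"dy": 0.3,"dz": 0.3,"ax": 0,"ay": 0,"az": -0.06,"gripper": -1},{"dx": 0.4,"dy": 0.6,"dz": 0.6,"ax": 0,"ay": 0,"az": -0.12,"gripper": -1},{"dx": 0.67,"dy": 1.0,"dz": 0.9,"ax": 0,"ay": 0,"az": -0.12,"gripper": -1},{"dx": 0.67,"dy": 1.0,"dz": 0.9,"ax": 0,"ay": 0,"az": -0.12,"gripper": -1}], "force": 40}}

```text
time: 0.5
eef_pos: [0.2317, -0.5366, 0.3382]
tcp_rot: [1.0, 0.018, 0.001, 0.001]
contact_force: [-0.1, -1.1, 0.3]
opening: 0.333
finger_force: 0.0
```

Emit:
{"op": "jog_arm", "data": {"increments": [{"dx": 0.23,"dy": 0.33,"dz": 0,"ax": 0,"ay": 0,"az": 0,"gripper": -1},{"dx": 0.45,"dy": 0.66,"dz": 0,"ax": 0,"ay": 0,"az": 0,"gripper": -1},{"dx": 0.68,"dy": 1,"dz": 0,"ax": 0,"ay": 0,"az": 0,"gripper": -1}]}}

```text
time: 0.8
eef_pos: [0.3123, -0.4165, 0.3352]
tcp_rot: [1.0, 0.017, 0.0, -0.0]
contact_force: [0.9, 0.2, 0.1]
opening: -0.004
finger_force: 0.0
```

Emit:
{"op": "jog_arm", "data": {"increments": [{"dx": 0.23,"dy": 0.33,"dz": 0,"ax": 0,"ay": 0,"az": 0,"gripper": -1},{"dx": 0.45,"dy": 0.66,"dz": 0,"ax": 0,"ay": 0,"az": 0,"gripper": -1},{"dx": 0.68,"dy": 1,"dz": 0,"ax": 0,"ay": 0,"az": 0,"gripper": -1}]}}

```text
time: 1.1
eef_pos: [0.3939, -0.2963, 0.3352]
tcp_rot: [1.0, 0.017, -0.0, -0.0]
contact_force: [1.6, -0.6, 0.0]
opening: -0.0
finger_force: 0.0
```

Emit:
{"op": "jog_arm", "data": {"increments": [{"dx": 0.23,"dy": 0.33,"dz": 0,"ax": 0,"ay": 0,"az": 0,"gripper": -1},{"dx": 0.45,"dy": 0.66,"dz": 0,"ax": 0,"ay": 0,"az": 0,"gripper": -1},{"dx": 0.68,"dy": 1,"dz": 0,"ax": 0,"ay": 0,"az": 0,"gripper": -1}]}}

```text
time: 1.4
eef_pos: [0.4755, -0.1762, 0.3353]
tcp_rot: [1.0, 0.018, -0.0, -0.0]
contact_force: [1.7, -0.3, -0.3]
opening: -0.0
finger_force: 0.0
```

Emit:
{"op": "jog_arm", "data": {"increments": [{"dx": 0.25,"dy": 0.4,"dz": 0,"ax": 0,"ay": 0,"az": 0,"gripper": -1},{"dx": 0.57,"dy": 0.85,"dz": 0,"ax": 0,"ay": 0,"az": 0,"gripper": -1},{"dx": 0.57,"dy": 0.85,"dz": 0,"ax": 0,"ay": 0,"az": 0,"gripper": -1},{"dx": 0.57,"dy": 0.85,"dz": 0,"ax": 0,"ay": 0,"az": 0,"gripper": -1}]}}

```text
time: 1.8
eef_pos: [0.5442, -0.0734, 0.3347]
tcp_rot: [1.0, 0.02, -0.001, -0.001]
contact_force: [0.3, -0.8, -0.3]
opening: -0.002
finger_force: 0.0
```

```bash
python3 - <<'E'
from h import *
cap('wrist'); z=load('wrist'); s=get_state(); print(s['eef_pos'],s['tcp_rot'],s['opening'],s['qpos'])
cv2.imwrite('pics/w1.png',z['f'])
m=cv2.inRange(cv2.cvtColor(z['f'],cv2.COLOR_BGR2HSV),(0,200,100),(8,255,255)); v,u=np.where(m)
p=np.array([P(z,a,b) for a,b in zip(u,v)]); print(len(u),np.median(p,axis=0),p.min(0),p.max(0))
E
```

```text
[ 0.54354023 -0.07493944  0.3347936 ] [ 9.99816659e-01  1.91291458e-02 -8.47014576e-04 -8.58013384e-05] 0.005268833190471652 [-3.21767076e-01 -5.69423225e-02  1.75799891e+00 -4.08011401e-04
  1.44219000e+00  1.21082127e+00]
  return _methods._mean(a, axis=axis, dtype=dtype,
  ret = ret.dtype.type(ret / rcount)
Traceback (most recent call last):
ValueError: zero-size array to reduction operation minimum which has no identity
```

View pics/w1.png

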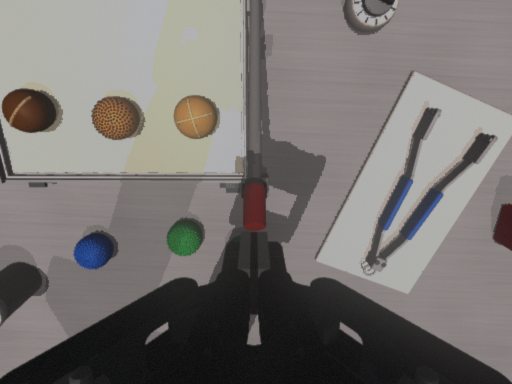

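The wrist view shows the closed fingers (254,290) in line with the red sleeve (255,205). Next I press the bar down along its arc.

Emit:
{"op": "jog_arm", "data": {"increments": [{"dx": -0.03,"dy": 0,"dz": -0.26,"ax": 0,"ay": 0,"az": 0,"gripper": -1},{"dx": -0.18,"dy": 0,"dz": -0.44,"ax": 0,"ay": 0,"az": 0,"gripper": -1},{"dx": -0.32,"dy": 0,"dz": -0.63,"ax": 0,"ay": 0,"az": 0,"gripper": -1},{"dx": -0.43,"dy": -0.01,"dz": -0.81,"ax": 0,"ay": 0,"az": 0,"gripper": -1},{"dx": -0.53,"dy": -0.01,"dz": -0.98,"ax": 0,"ay": 0,"az": 0,"gripper": -1},{"dx": -0.53,"dy": -0.01,"dz": -0.98,"ax": 0,"ay": 0,"az": 0,"gripper": -1}]}}

```text
time: 2.45
eef_pos: [0.4762, -0.0776, 0.2143]
tcp_rot: [1.0, 0.016, -0.004, -0.001]
contact_force: [-1.3, 0.3, -0.4]
opening: -0.0
finger_force: 0.0
```

Emit:
{"op": "jog_arm", "data": {"increments": [{"dx": -0.08,"dy": 0,"dz": -0.19,"ax": 0,"ay": 0,"az": 0,"gripper": -1},{"dx": -0.16,"dy": -0.01,"dz": -0.38,"ax": 0,"ay": 0,"az": 0,"gripper": -1},{"dx": -0.21,"dy": -0.01,"dz": -0.58,"ax": 0,"ay": 0,"az": 0,"gripper": -1},{"dx": -0.26,"dy": -0.01,"dz": -0.78,"ax": 0,"ay": 0,"az": 0,"gripper": -1},{"dx": -0.29,"dy": -0.01,"dz": -0.95,"ax": 0,"ay": 0,"az": 0,"gripper": -1},{"dx": -0.29,"dy": -0.01,"dz": -0.95,"ax": 0,"ay": 0,"az": 0,"gripper": -1}]}}

```text
time: 3.05
eef_pos: [0.4433, -0.0786, 0.1022]
tcp_rot: [1.0, 0.017, -0.002, -0.001]
contact_force: [-0.9, -0.2, -0.4]
opening: 0.002
finger_force: 0.0
```

```bash
python3 - <<'E'
from h import *
z=load('wrist'); f=z['f']; hsv=cv2.cvtColor(f,cv2.COLOR_BGR2HSV)
m=cv2.inRange(hsv,(100,120,40),(130,255,255)); m[:,:300]=0
n,l,st,c=cv2.connectedComponentsWithStats(m); ps=[]
for i in range(1,n):
    if st[i,4]>100:
        v,u=np.where(l==i); pts=np.array([P(z,a,b) for a,b in zip(u,v)]); h=np.median(pts[:,2]); pts=np.array([P(z,a,b,height=.036)[:2] for a,b in zip(u,v)]); mu=pts.mean(0); w=np.linalg.svd(pts-mu)[2][0]; w*=np.sign(w[0]); ps.append((mu,w)); print(st[i,4],mu,h,np.degrees(np.arctan2(w[1],w[0])))
mid=(ps[0][0]+ps[1][0])/2; d=ps[0][1]+ps[1][1]; d/=np.linalg.norm(d); print('grip',mid+.005*d,np.degrees(np.arctan2(d[1],d[0])))
for n_,u,v,h in [('jawL',425,122,.038),('jawR',482,147,.038),('hinge',376,264,.03),('poppy',116,118,.056),('plain',195,117,.056)]: print(n_,P(z,u,v,height=h).round(4),P(z,u,v).round(4))
E
```

```text
200 [ 0.46282772 -0.30294831] 0.038980906407345445 -16.91603634603716
210 [ 0.44517547 -0.34921885] 0.0389933235464783 -24.637966118532873
grip [ 0.45867644 -0.32785724] -20.777001232285016
jawL [ 0.5899 -0.3174  0.038 ] [ 0.5891 -0.3232  0.0276]
jawR [ 0.5574 -0.4087  0.038 ] [ 0.5569 -0.4115  0.0343]
hinge [ 0.351  -0.2891  0.03  ] [ 0.3588 -0.2829  0.0429]
poppy [0.5797 0.117  0.056 ] [0.5821 0.1062 0.0805]
plain [0.5853 0.0087 0.056 ] [0.5875 0.004  0.0812]
```

Emit:
{"op": "jog_arm", "data": {"increments": [{"dx": 0,"dy": 0,"dz": -0.1,"ax": 0,"ay": 0,"az": 0,"gripper": -1},{"dx": 0,"dy": 0,"dz": -0.19,"ax": 0,"ay": 0,"az": 0,"gripper": -1},{"dx": 0,"dy": 0,"dz": -0.24,"ax": 0,"ay": 0,"az": 0,"gripper": -1},{"dx": 0,"dy": 0,"dz": -0.24,"ax": 0,"ay": 0,"az": 0,"gripper": -1}]}}

```text
time: 3.45
eef_pos: [0.4447, -0.0784, 0.0745]
tcp_rot: [1.0, 0.018, -0.001, -0.0]
contact_force: [-0.4, 0.6, 0.5]
opening: 0.001
finger_force: 0.0
```

```bash
python3 - <<'E'
from h import *
cap('side'); z=load('side'); cap('wrist'); w=load('wrist')
a=cv2.resize(z['f'][170:250,190:320],(650,400)); b=cv2.resize(w['f'],(533,400)); cv2.imwrite('pics/k1.png',cv2.resize(np.hstack([a,b]),(800,270)))
print(get_state()['eef_pos'])
E
```

```text
[ 0.4452874  -0.07857396  0.07538106]
```

View pics/k1.png

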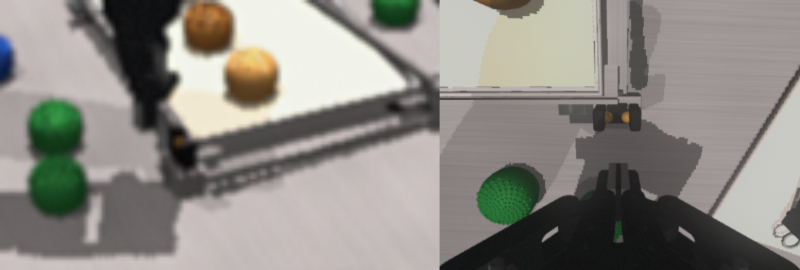

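```bash
python3 - <<'E'
from h import *
cap('top'); z=load('top'); w=load('wrist'); s=load('side')
for nm,q in (('top',z),('wrist',w),('side',s)):
    m=cv2.inRange(cv2.cvtColor(q['f'],cv2.COLOR_BGR2HSV),(0,190,60),(6,255,255)); v,u=np.where(m)
    p=np.array([P(q,a,b) for a,b in zip(u,v)]).reshape(-1,3); k=(abs(p[:,1]+.075)<.06)&(p[:,0]>.3)&(p[:,0]<.8); print(nm,k.sum(),p[k].mean(0) if k.any() else '')
a=cv2.resize(z['f'][120:300,130:330],(444,400)); b=cv2.resize(s['f'][80:260,150:350],(350,400))
cv2.imwrite('pics/k2.png',np.hstack([a,b]))
E
```

```text
top 55 [ 0.5345244  -0.07347223  0.26514139]
wrist 0 
side 33 [ 0.53104012 -0.08190987  0.25873488]
```

View pics/k2.png

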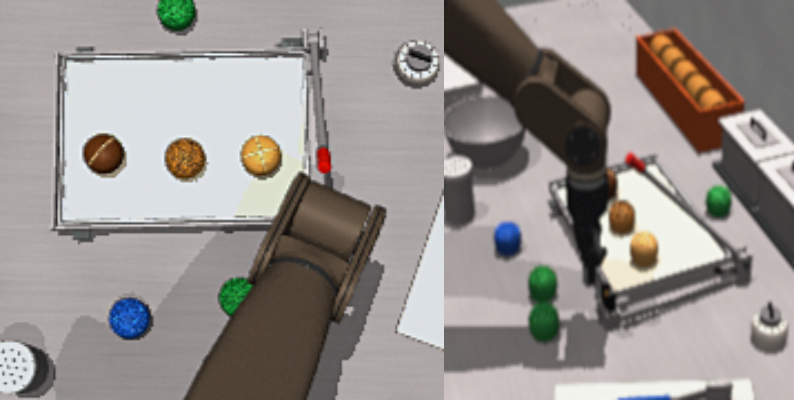

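The fingers missed: the sleeve is still up at about (0.534, −0.073, 0.265), and I had passed beyond its free end. I'll go back up and press farther inboard.

Emit:
{"op": "jog_arm", "data": {"increments": [{"dx": 0,"dy": 0,"dz": 0.4,"ax": 0,"ay": 0,"az": 0,"gripper": -1},{"dx": 0,"dy": 0,"dz": 0.8,"ax": 0,"ay": 0,"az": 0,"gripper": -1},{"dx": 0,"dy": 0,"dz": 1,"ax": 0,"ay": 0,"az": 0,"gripper": -1}]}}

```text
time: 3.9
eef_pos: [0.4471, -0.0793, 0.2004]
tcp_rot: [1.0, 0.018, 0.004, 0.002]
contact_force: [0.6, -0.7, -0.3]
opening: 0.001
finger_force: 0.0
```

Emit:
{"op": "jog_arm", "data": {"increments": [{"dx": 0,"dy": 0,"dz": 0.4,"ax": 0,"ay": 0,"az": 0,"gripper": -1},{"dx": 0,"dy": 0,"dz": 0.8,"ax": 0,"ay": 0,"az": 0,"gripper": -1},{"dx": 0,"dy": 0,"dz": 1,"ax": 0,"ay": 0,"az": 0,"gripper": -1},{"dx": 0,"dy": 0,"dz": 1,"ax": 0,"ay": 0,"az": 0,"gripper": -1}]}}

```text
time: 4.3
eef_pos: [0.447, -0.0793, 0.3212]
tcp_rot: [1.0, 0.018, 0.005, 0.002]
contact_force: [-0.4, -0.7, -0.5]
opening: -0.002
finger_force: 0.0
```

Emit:
{"op": "jog_arm", "data": {"increments": [{"dx": 0.3,"dy": 0,"dz": 0.2,"ax": 0,"ay": 0,"az": 0,"gripper": -1},{"dx": 0.6,"dy": 0.03,"dz": 0.2,"ax": 0,"ay": 0,"az": 0,"gripper": -1},{"dx": 0.9,"dy": 0.03,"dz": 0.2,"ax": 0,"ay": 0,"az": 0,"gripper": -1},{"dx": 0.9,"dy": 0.03,"dz": 0.2,"ax": 0,"ay": 0,"az": 0,"gripper": -1},{"dx": 0.9,"dy": 0.03,"dz": 0.2,"ax": 0,"ay": 0,"az": 0,"gripper": -1}]}}

```text
time: 4.8
eef_pos: [0.5526, -0.0747, 0.3369]
tcp_rot: [1.0, 0.018, -0.002, -0.001]
contact_force: [-0.1, -0.1, -0.2]
opening: 0.003
finger_force: 0.0
```

Emit:
{"op": "jog_arm", "data": {"increments": [{"dx": 0,"dy": 0,"dz": -0.25,"ax": 0,"ay": 0,"az": 0,"gripper": -1},{"dx": 0,"dy": 0,"dz": -0.5,"ax": 0,"ay": 0,"az": 0,"gripper": -1},{"dx": 0,"dy": 0,"dz": -0.5,"ax": 0,"ay": 0,"az": 0,"gripper": -1}]}}

```text
time: 5.1
eef_pos: [0.5493, -0.0741, 0.2739]
tcp_rot: [1.0, 0.017, -0.005, -0.002]
contact_force: [0.1, -0.5, -1.9]
opening: 0.003
finger_force: 0.0
```

```bash
cat > sl.py <<'E'
from h import *
s=get_state(); cap('top'); cap('side'); cap('wrist')
print(s['eef_pos'],s['contact_force'])
for nm in('top','side','wrist'):
    q=load(nm)
    m=cv2.inRange(cv2.cvtColor(q['f'],cv2.COLOR_BGR2HSV),(0,170,50),(6,255,255)); v,u=np.where(m)
    p=np.array([P(q,a,b) for a,b in zip(u,v)]).reshape(-1,3); k=(abs(p[:,1]+.075)<.06)&(p[:,0]>.3)&(p[:,0]<.8)
    if k.any(): print(nm,k.sum(),p[k].mean(0),p[k].min(0),p[k].max(0))
E
python3 sl.py
```

```text
[ 0.54934019 -0.07410602  0.27388782] [ 0.07970042 -0.52901246 -1.86439117]
side 36 [ 0.53282298 -0.08342098  0.26836355] [ 0.51884521 -0.1130286   0.24599655] [ 0.58077118 -0.07340245  0.44462382]
```

Emit:
{"op": "jog_arm", "data": {"increments": [{"dx": -0.05,"dy": 0,"dz": -0.13,"ax": 0,"ay": 0,"az": 0,"gripper": -1},{"dx": -0.1,"dy": 0,"dz": -0.2,"ax": 0,"ay": 0,"az": 0,"gripper": -1},{"dx": -0.1,"dy": 0,"dz": -0.2,"ax": 0,"ay": 0,"az": 0,"gripper": -1}]}}

```text
time: 5.55
eef_pos: [0.5403, -0.0749, 0.2553]
tcp_rot: [1.0, 0.018, -0.0, -0.0]
contact_force: [-0.7, 0.5, 0.6]
opening: 0.007
finger_force: 0.0
```

```bash
python3 sl.py; python3 - <<'E'
from h import *
s=load('side')['f'][110:210,230:330]; w=load('wrist')['f'][150:384,130:380]
cv2.imwrite('pics/k3.png',np.hstack([cv2.resize(s,(400,400),interpolation=cv2.INTER_CUBIC),cv2.resize(w,(400,400))]))
E
```

```text
[ 0.54025123 -0.07487957  0.25531942] [-0.69032746  0.521009    0.61387588]
side 34 [ 0.52644193 -0.08265672  0.2567414 ] [ 0.51214924 -0.09879295  0.23917012] [ 0.56806541 -0.07553104  0.39606442]
```

View pics/k3.png

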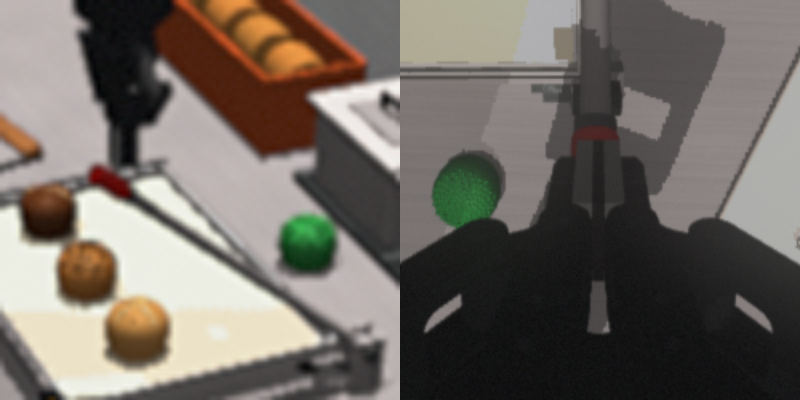

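The fingers are now on the sleeve (right panel, 595,135) and the bar is moving down. I'll follow the arc.

Emit:
{"op": "jog_arm", "data": {"increments": [{"dx": -0.1,"dy": 0,"dz": -0.14,"ax": 0,"ay": 0,"az": 0,"gripper": -1},{"dx": -0.22,"dy": 0,"dz": -0.26,"ax": 0,"ay": 0,"az": 0,"gripper": -1},{"dx": -0.34,"dy": 0,"dz": -0.42,"ax": 0,"ay": 0,"az": 0,"gripper": -1},{"dx": -0.42,"dy": -0.01,"dz": -0.6,"ax": 0,"ay": 0,"az": 0,"gripper": -1},{"dx": -0.48,"dy": -0.01,"dz": -0.78,"ax": 0,"ay": 0,"az": 0,"gripper": -1},{"dx": -0.54,"dy": -0.02,"dz": -0.95,"ax": 0,"ay": 0,"az": 0,"gripper": -1},{"dx": -0.54,"dy": -0.02,"dz": -0.95,"ax": 0,"ay": 0,"az": 0,"gripper": -1}]}}

```text
time: 6.4
eef_pos: [0.4742, -0.0767, 0.1389]
tcp_rot: [1.0, 0.017, -0.003, -0.001]
contact_force: [0.4, 0.5, 0.4]
opening: 0.0
finger_force: 0.0
```

```bash
python3 sl.py
```

```text
[ 0.47417973 -0.07672532  0.13889862] [0.42498462 0.52392561 0.36049893]
side 29 [ 0.45751362 -0.08376396  0.13551032] [ 0.44350041 -0.0904644   0.12827435] [ 0.47586546 -0.0780485   0.1433463 ]
```

```bash
python3 - <<'E'
from h import *
z=load('wrist'); print(get_state()['eef_pos'])
for v in range(205,300,8): print(v,[ (P(z,u,v)*1000).round().astype(int).tolist() for u in (246,253,260)])
E
```

```text
[ 0.47756526 -0.07775392  0.14284699]
205 [[493, -73, 127], [493, -77, 126], [493, -81, 125]]
213 [[489, -73, 128], [489, -77, 129], [488, -81, 126]]
221 [[485, -73, 132], [486, -77, 132], [485, -81, 130]]
229 [[481, -73, 133], [481, -77, 133], [481, -81, 132]]
237 [[488, -74, 156], [488, -77, 156], [488, -80, 156]]
245 [[488, -74, 164], [488, -77, 164], [488, -80, 164]]
253 [[488, -74, 171], [488, -77, 172], [488, -80, 172]]
261 [[487, -74, 177], [488, -77, 177], [488, -80, 178]]
269 [[487, -74, 183], [487, -77, 183], [487, -80, 183]]
277 [[489, -74, 190], [484, -77, 184], [489, -80, 191]]
285 [[489, -74, 196], [480, -77, 184], [489, -79, 195]]
293 [[488, -75, 199], [476, -77, 183], [486, -80, 196]]
```

Emit:
{"op": "jog_arm", "data": {"increments": [{"dx": -0.06,"dy": 0,"dz": -0.15,"ax": 0,"ay": 0,"az": 0,"gripper": -1},{"dx": -0.11,"dy": 0,"dz": -0.3,"ax": 0,"ay": 0,"az": 0,"gripper": -1},{"dx": -0.15,"dy": 0,"dz": -0.42,"ax": 0,"ay": 0,"az": 0,"gripper": -1},{"dx": -0.15,"dy": 0,"dz": -0.42,"ax": 0,"ay": 0,"az": 0,"gripper": -1},{"dx": -0.15,"dy": 0,"dz": -0.42,"ax": 0,"ay": 0,"az": 0,"gripper": -1}]}}

```text
time: 7.05
eef_pos: [0.4596, -0.0778, 0.0923]
tcp_rot: [1.0, 0.018, 0.001, 0.0]
contact_force: [0.7, 0.9, 0.1]
opening: -0.0
finger_force: 0.0
```

```bash
python3 sl.py; python3 - <<'E'
from h import *
z=load('wrist')
for v in range(190,262,8): print(v,[ (P(z,u,v)*1000).round().astype(int).tolist() for u in (246,253,260)])
E
```

```text
[ 0.45956664 -0.07776143  0.09228738] [0.68755491 0.93754644 0.0560551 ]
side 39 [ 0.45043289 -0.08301206  0.08673672] [ 0.43267172 -0.0905929   0.07613655] [ 0.46528482 -0.074267    0.09356973]
wrist 3 [ 0.4668602  -0.07971174  0.08935605] [ 0.4666674  -0.0817224   0.08838127] [ 0.46707504 -0.07627318  0.09039747]
190 [[487, -73, 83], [487, -77, 84], [487, -80, 82]]
198 [[483, -73, 83], [483, -77, 85], [483, -81, 83]]
206 [[478, -73, 85], [479, -77, 85], [478, -81, 84]]
214 [[475, -73, 87], [475, -77, 88], [475, -81, 87]]
222 [[471, -73, 89], [471, -77, 90], [470, -81, 88]]
230 [[466, -74, 89], [466, -77, 89], [466, -81, 89]]
238 [[471, -74, 108], [471, -77, 107], [471, -81, 108]]
246 [[471, -74, 116], [471, -77, 115], [471, -80, 115]]
254 [[471, -74, 123], [471, -77, 122], [471, -80, 123]]
```

Emit:
{"op": "jog_arm", "data": {"increments": [{"dx": -0.06,"dy": 0,"dz": -0.1,"ax": 0,"ay": 0,"az": 0,"gripper": -1},{"dx": -0.12,"dy": 0,"dz": -0.18,"ax": 0,"ay": 0,"az": 0,"gripper": -1},{"dx": -0.12,"dy": 0,"dz": -0.25,"ax": 0,"ay": 0,"az": 0,"gripper": -1},{"dx": -0.12,"dy": 0,"dz": -0.3,"ax": 0,"ay": 0,"az": 0,"gripper": -1},{"dx": -0.12,"dy": 0,"dz": -0.3,"ax": 0,"ay": 0,"az": 0,"gripper": -1},{"dx": -0.12,"dy": 0,"dz": -0.3,"ax": 0,"ay": 0,"az": 0,"gripper": -1}]}}

```text
time: 7.8
eef_pos: [0.4435, -0.0772, 0.0541]
tcp_rot: [1.0, 0.018, -0.0, -0.0]
contact_force: [-0.7, 0.5, 0.6]
opening: 0.004
finger_force: 0.0
```

```bash
python3 sl.py; python3 - <<'E'
from h import *
z=load('wrist')
for v in range(170,262,8): print(v,[ (P(z,u,v)*1000).round().astype(int).tolist() for u in (246,253,260)])
E
```

```text
[ 0.44346395 -0.07722191  0.05414173] [-0.668039    0.47424857  0.64890279]
side 38 [ 0.44896851 -0.08365149  0.04995407] [ 0.43141135 -0.0899949   0.0426278 ] [ 0.46389664 -0.07579982  0.06283883]
wrist 25 [ 0.45807126 -0.07867466  0.05946382] [ 0.4505627  -0.08450681  0.04995028] [ 0.52190146 -0.07462716  0.20092562]
170 [[484, -72, 51], [484, -76, 51], [483, -79, 49]]
178 [[479, -72, 49], [479, -76, 50], [479, -79, 50]]
186 [[474, -72, 48], [475, -76, 52], [475, -80, 50]]
194 [[471, -73, 52], [472, -76, 55], [471, -80, 52]]
202 [[467, -73, 52], [467, -76, 53], [468, -80, 54]]
210 [[463, -73, 53], [463, -76, 55], [463, -80, 53]]
218 [[458, -73, 53], [459, -77, 54], [459, -80, 54]]
226 [[454, -73, 54], [454, -77, 53], [454, -80, 53]]
234 [[454, -73, 64], [455, -77, 66], [455, -80, 65]]
242 [[454, -73, 73], [455, -77, 75], [455, -80, 74]]
250 [[455, -74, 81], [455, -77, 81], [455, -80, 81]]
258 [[455, -74, 89], [455, -77, 89], [455, -80, 87]]
```

Emit:
{"op": "jog_arm", "data": {"increments": [{"dx": 0,"dy": 0,"dz": -0.03,"ax": 0,"ay": 0,"az": 0,"gripper": -1},{"dx": 0,"dy": 0,"dz": -0.06,"ax": 0,"ay": 0,"az": 0,"gripper": -1},{"dx": 0,"dy": 0,"dz": -0.06,"ax": 0,"ay": 0,"az": 0,"gripper": -1}]}}

```text
time: 8.25
eef_pos: [0.4434, -0.0772, 0.047]
tcp_rot: [1.0, 0.018, -0.0, -0.0]
contact_force: [-0.4, 1.2, -0.9]
opening: 0.003
finger_force: 0.0
```

Emit:
{"op": "jog_arm", "data": {"increments": [{"dx": 0,"dy": 0,"dz": -0.03,"ax": 0,"ay": 0,"az": 0,"gripper": -1},{"dx": 0,"dy": 0,"dz": -0.03,"ax": 0,"ay": 0,"az": 0,"gripper": -1},{"dx": 0,"dy": 0,"dz": -0.03,"ax": 0,"ay": 0,"az": 0,"gripper": -1}]}}

```text
time: 8.55
eef_pos: [0.4441, -0.0774, 0.045]
tcp_rot: [1.0, 0.018, -0.0, -0.0]
contact_force: [-3.5, 1.4, 7.3]
opening: -0.003
finger_force: 3.9
```

```bash
python3 sl.py; python3 - <<'E'
from h import *
z=load('wrist')
for v in range(170,252,8): print(v,[ (P(z,u,v)*1000).round().astype(int).tolist() for u in (246,253,260)])
E
```

```text
[ 0.44411745 -0.07743707  0.04501521] [-3.48246786  1.35498261  7.29371542]
side 30 [ 0.44929836 -0.08397742  0.04347891] [ 0.4315353  -0.08917589  0.0366224 ] [ 0.46486608 -0.07694038  0.05043544]
wrist 51 [ 0.45852507 -0.07813037  0.04830539] [ 0.45427858 -0.08250952  0.0465432 ] [ 0.4665477  -0.07299262  0.04948263]
170 [[484, -72, 44], [485, -76, 47], [485, -79, 45]]
178 [[482, -72, 48], [481, -76, 46], [481, -79, 45]]
186 [[476, -72, 44], [477, -76, 46], [477, -80, 46]]
194 [[472, -73, 44], [473, -76, 47], [472, -80, 45]]
202 [[468, -73, 47], [469, -76, 48], [469, -80, 47]]
210 [[465, -73, 49], [465, -76, 49], [465, -80, 47]]
218 [[460, -73, 48], [461, -77, 49], [461, -80, 49]]
226 [[455, -73, 47], [456, -77, 48], [456, -80, 48]]
234 [[455, -73, 56], [455, -77, 56], [455, -80, 55]]
242 [[455, -74, 63], [455, -77, 64], [455, -80, 64]]
250 [[455, -74, 71], [455, -77, 72], [455, -80, 71]]
```

Emit:
{"op": "jog_arm", "data": {"increments": [{"dx": 0,"dy": 0,"dz": -0.02,"ax": 0,"ay": 0,"az": 0,"gripper": -1},{"dx": 0,"dy": 0,"dz": -0.03,"ax": 0,"ay": 0,"az": 0,"gripper": -1},{"dx": 0,"dy": 0,"dz": -0.03,"ax": 0,"ay": 0,"az": 0,"gripper": -1}]}}

```text
time: 9.0
eef_pos: [0.4442, -0.0776, 0.0442]
tcp_rot: [1.0, 0.018, -0.002, -0.0]
contact_force: [-11.5, 4.3, 28.4]
opening: -0.002
finger_force: 14.1
```

```bash
python3 sl.py
```

```text
[ 0.44424088 -0.07757655  0.04420832] [-11.51049979   4.3007256   28.38090653]
side 24 [ 0.44914302 -0.08538061  0.04413888] [ 0.43236425 -0.09068655  0.03749522] [ 0.46463277 -0.07908299  0.05291149]
wrist 56 [ 0.45799899 -0.07833164  0.04776577] [ 0.45425288 -0.08313141  0.04546167] [ 0.46635648 -0.07268781  0.0491918 ]
```

The hard stop shows about 28 N with no further travel and the rod is level, so the bar is home. I'll go up and over to the tongs with the gripper open.

Emit:
{"op": "jog_arm", "data": {"increments": [{"dx": 0,"dy": 0,"dz": 0.2,"ax": 0,"ay": 0,"az": 0,"gripper": -1},{"dx": 0,"dy": 0,"dz": 0.6,"ax": 0,"ay": 0,"az": 0,"gripper": -1},{"dx": 0,"dy": 0,"dz": 1,"ax": 0,"ay": 0,"az": 0,"gripper": 0},{"dx": 0,"dy": -0.3,"dz": 1,"ax": 0,"ay": 0,"az": -0.08,"gripper": 1},{"dx": 0.03,"dy": -0.65,"dz": 1,"ax": 0,"ay": 0,"az": -0.16,"gripper": 1},{"dx": 0.06,"dy": -1,"dz": 1,"ax": 0,"ay": 0,"az": -0.25,"gripper": 1}]}}

```text
time: 9.75
eef_pos: [0.4513, -0.1985, 0.161]
tcp_rot: [0.984, -0.18, 0.001, 0.0]
contact_force: [1.3, -0.2, -1.0]
opening: 0.68
finger_force: 0.0
```

Emit:
{"op": "jog_arm", "data": {"increments": [{"dx": 0.03,"dy": -0.35,"dz": 0,"ax": 0,"ay": 0,"az": 0,"gripper": 1},{"dx": 0.06,"dy": -0.7,"dz": 0,"ax": 0,"ay": 0,"az": 0,"gripper": 1},{"dx": 0.06,"dy": -1,"dz": 0,"ax": 0,"ay": 0,"az": 0,"gripper": 1},{"dx": 0.06,"dy": -1,"dz": 0,"ax": 0,"ay": 0,"az": 0,"gripper": 1},{"dx": 0.06,"dy": -1,"dz": 0,"ax": 0,"ay": 0,"az": 0,"gripper": 1}]}}

```text
time: 10.25
eef_pos: [0.4578, -0.3176, 0.1597]
tcp_rot: [0.984, -0.179, -0.0, -0.001]
contact_force: [-0.4, 1.1, -0.4]
opening: 1.0
finger_force: 0.0
```

```bash
python3 - <<'E'
from h import *
s=get_state(); cap('wrist'); cap('top'); z=load('wrist'); f=z['f']; print(s['eef_pos'],s['tcp_rot'],s['opening'],s['qpos'])
cv2.imwrite('pics/w2.png',f)
m=cv2.inRange(cv2.cvtColor(f,cv2.COLOR_BGR2HSV),(100,120,40),(130,255,255))
n,l,st,c=cv2.connectedComponentsWithStats(m); ps=[]
for i in range(1,n):
    if st[i,4]>150:
        v,u=np.where(l==i); h=np.median([P(z,a,b)[2] for a,b in zip(u,v)]); pts=np.array([P(z,a,b,height=.037)[:2] for a,b in zip(u,v)]); mu=pts.mean(0); w=np.linalg.svd(pts-mu)[2][0]; w*=np.sign(w[0]); print(st[i,4],c[i],mu,h,np.degrees(np.arctan2(w[1],w[0])))
# sleeve keeper from top
t=load('top'); u,v=273.4,223.75
q=t; m=cv2.inRange(cv2.cvtColor(q['f'],cv2.COLOR_BGR2HSV),(0,170,50),(6,255,255)); vv,uu=np.where(m); p=np.array([P(q,a,b) for a,b in zip(uu,vv)]).reshape(-1,3); k=(abs(p[:,1]+.075)<.03); print('keeper sleeve',k.sum(),p[k].mean(0) if k.any() else 0)
E
```

```text
[ 0.45783346 -0.31764209  0.15971269] [ 9.83931655e-01 -1.78543955e-01 -4.94000682e-04 -5.57612086e-04] 1.00006036168677 [-7.88787698e-01  9.57459301e-02  1.92700900e+00  3.87834737e-04
  1.12028620e+00  1.14085246e+00]
223 [233.51569507 151.39910314] [ 0.48909023 -0.31017859] 0.03872309448493538 -19.022163340406344
keeper sleeve 59 [ 0.45183379 -0.07657655  0.04549893]
```

View pics/w2.png

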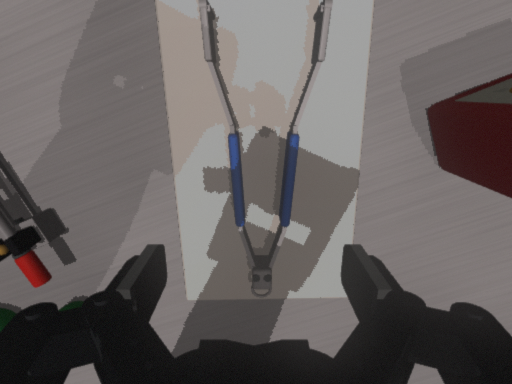

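```bash
python3 - <<'E'
from h import *
z=load('wrist'); g=lambda u,v,h:P(z,u,v,height=h)
L=g(237,180,.039);R=g(290,180,.039);J=(g(207,30,.042)+g(323,30,.042))/2;H=g(261,272,.03)
for n in 'LRJH': print(n,eval(n).round(4))
d=(J-H)[:2]; print('ang',np.degrees(np.arctan2(d[1],d[0])),'perpLR',np.degrees(np.arctan2(*(L-R)[1::-1])),'sep',np.linalg.norm(L-R),'mid',(L+R)/2)
print('fingers',[P(z,u,v).round(4).tolist() for u,v in((150,250),(158,252),(358,252),(366,252))])
print('tool',z['T'][:3,3])
E
```

```text
L [ 0.4637 -0.3036  0.039 ]
R [ 0.4466 -0.3491  0.039 ]
J [ 0.5705 -0.3695  0.042 ]
H [ 0.359  -0.2889  0.03  ]
ang -20.869901486378023 perpLR 69.42465591122802 sep 0.048616751228034945 mid [ 0.45517096 -0.32638934  0.039     ]
fingers [[0.4844, -0.2786, 0.1864], [0.4819, -0.281, 0.1855], [0.4523, -0.3644, 0.1883], [0.3236, -0.4035, 0.0009]]
tool [ 0.53107275 -0.34522086  0.30590656]
```

The keeper reads home, with the sleeve at z 0.045. The tongs sleeves show at pixels (237,180) and (290,180), and the grip point is (0.460, −0.328) at −20.8°. Descending partly closed.

Emit:
{"op": "jog_arm", "data": {"increments": [{"dx": 0.02,"dy": -0.09,"dz": -0.2,"ax": 0,"ay": 0,"az": 0,"gripper": 0.7},{"dx": 0.02,"dy": -0.09,"dz": -0.5,"ax": 0,"ay": 0,"az": 0,"gripper": 0.7},{"dx": 0.02,"dy": -0.09,"dz": -0.83,"ax": 0,"ay": 0,"az": 0,"gripper": 0.7},{"dx": 0.02,"dy": -0.09,"dz": -0.83,"ax": 0,"ay": 0,"az": 0,"gripper": 0.7},{"dx": 0.02,"dy": -0.09,"dz": -0.83,"ax": 0,"ay": 0,"az": 0,"gripper": 0.7}], "force": 20}}

```text
time: 10.85
eef_pos: [0.4605, -0.3268, 0.0607]
tcp_rot: [0.984, -0.177, -0.001, -0.001]
contact_force: [0.2, -0.5, 0.3]
opening: 0.85
finger_force: 0.0
```

```bash
python3 - <<'E'
from h import *
s=get_state(); cap('wrist'); z=load('wrist'); print(s['eef_pos'],s['tcp_rot'],s['opening'])
m=cv2.inRange(cv2.cvtColor(z['f'],cv2.COLOR_BGR2HSV),(100,120,40),(130,255,255))
n,l,st,c=cv2.connectedComponentsWithStats(m)
for i in range(1,n):
    if st[i,4]>100:
        v,u=np.where(l==i); print(st[i],c[i],np.median([P(z,a,b) for a,b in zip(u,v)],axis=0))
# fingertip: dark near pixels, topmost row per side
d=z['d']; g=z['f'].max(2)
for lo,hi in((60,250),(260,450)):
    for v in range(150,330,10):
        r=[u for u in range(lo,hi) if 0<d[v,u] and P(z,u,v)[2]>.06]
        if r: print(v,min(r),max(r),P(z,np.median(r),v).round(3))
E
```

```text
[ 0.46054871 -0.32679589  0.06072129] [ 9.84202578e-01 -1.77043630e-01 -7.36195643e-04 -5.45199832e-04] 0.8495238578383598
[203 168  13  38 298] [208.59731544 183.62080537] [ 0.4953386  -0.31199687  0.0388023 ]
[281 219  20  79 679] [291.78350515 259.93667158] [ 0.43133299 -0.34167219  0.03896372]
[215 260  12  37 198] [220.42424242 280.04545455] [ 0.43276057 -0.2934207   0.03903797]
240 164 179 [ 0.485 -0.295  0.078]
250 152 180 [ 0.485 -0.295  0.088]
260 141 181 [ 0.485 -0.295  0.097]
270 135 181 [ 0.484 -0.295  0.103]
280 128 180 [ 0.484 -0.295  0.109]
290 111 176 [ 0.485 -0.295  0.117]
300 60 172 [ 0.488 -0.29   0.123]
310 60 168 [ 0.488 -0.29   0.127]
320 60 166 [ 0.484 -0.287  0.127]
240 328 343 [ 0.457 -0.367  0.078]
250 327 355 [ 0.458 -0.367  0.088]
260 326 366 [ 0.457 -0.367  0.096]
270 326 372 [ 0.458 -0.366  0.103]
280 327 379 [ 0.457 -0.366  0.108]
290 331 396 [ 0.458 -0.367  0.117]
300 335 449 [ 0.456 -0.373  0.122]
310 339 449 [ 0.456 -0.373  0.127]
320 341 449 [ 0.451 -0.373  0.125]
```

Emit:
{"op": "jog_arm", "data": {"increments": [{"dx": 0,"dy": 0,"dz": -0.2,"ax": 0,"ay": 0,"az": 0,"gripper": 0.7},{"dx": 0,"dy": 0,"dz": -0.35,"ax": 0,"ay": 0,"az": 0,"gripper": 0.7},{"dx": 0,"dy": 0,"dz": -0.47,"ax": 0,"ay": 0,"az": 0,"gripper": 0.7},{"dx": 0,"dy": 0,"dz": -0.47,"ax": 0,"ay": 0,"az": 0,"gripper": 0.7}]}}

```text
time: 11.3
eef_pos: [0.4606, -0.3278, 0.0043]
tcp_rot: [0.984, -0.178, -0.0, -0.0]
contact_force: [-1.0, -0.1, -0.6]
opening: 0.849
finger_force: 0.0
```

Emit:
{"op": "jog_arm", "data": {"increments": [{"dx": 0,"dy": 0,"dz": 0,"ax": 0,"ay": 0,"az": 0,"gripper": 0.5},{"dx": 0,"dy": 0,"dz": 0,"ax": 0,"ay": 0,"az": 0,"gripper": 0.4},{"dx": 0,"dy": 0,"dz": 0,"ax": 0,"ay": 0,"az": 0,"gripper": 0.27},{"dx": 0,"dy": 0,"dz": 0,"ax": 0,"ay": 0,"az": 0,"gripper": 0.27},{"dx": 0,"dy": 0,"dz": 0,"ax": 0,"ay": 0,"az": 0,"gripper": 0.27}]}}

```text
time: 11.8
eef_pos: [0.4621, -0.3294, 0.0071]
tcp_rot: [0.984, -0.178, 0.002, 0.001]
contact_force: [-0.9, 1.2, 5.9]
opening: 0.637
finger_force: 8.5
```

Emit:
{"op": "jog_arm", "data": {"increments": [{"dx": 0,"dy": 0,"dz": 0.15,"ax": 0,"ay": 0,"az": 0,"gripper": 0.27},{"dx": 0,"dy": 0,"dz": 0.35,"ax": 0,"ay": 0,"az": 0,"gripper": 0.27},{"dx": 0,"dy": 0,"dz": 0.6,"ax": 0,"ay": 0,"az": 0,"gripper": 0.27},{"dx": 0,"dy": 0,"dz": 0.85,"ax": 0,"ay": 0,"az": 0,"gripper": 0.27},{"dx": 0,"dy": 0,"dz": 1,"ax": 0,"ay": 0,"az": 0,"gripper": 0.27},{"dx": 0,"dy": 0,"dz": 1,"ax": 0,"ay": 0,"az": 0,"gripper": 0.27},{"dx": 0,"dy": 0,"dz": 1,"ax": 0,"ay": 0,"az": 0,"gripper": 0.27}]}}

```text
time: 12.5
eef_pos: [0.4606, -0.3281, 0.1246]
tcp_rot: [0.984, -0.178, 0.0, 0.0]
contact_force: [0.2, 0.5, -1.0]
opening: 0.634
finger_force: 6.9
```

```bash
cat > tj.py <<'E'
from h import *
s=get_state(); cap('wrist'); z=load('wrist'); print(s['eef_pos'],s['tcp_rot'],s['opening'],s['finger_force'],s['contact_force'])
d=z['d']; H,W=d.shape; K,T=z['K'],z['T']
u,v=np.meshgrid(np.arange(W),np.arange(H)); r=np.stack([(u-K[0,2])/K[0,0],-(v-K[1,2])/K[1,1],-np.ones_like(u)],-1)
p=(r*d[...,None])@T[:3,:3].T+T[:3,3]
from scipy.spatial.transform import Rotation as R
Rt=R.from_quat(s['tcp_rot']).as_matrix(); t=(p-s['eef_pos'])@Rt   # tool coords: x fwd, y across, z down
for nm,lo,hi in(('jaws',.102,.145),('arms',.045,.095)):
    for sg in(1,-1):
        k=(d>0)&(t[...,0]>lo)&(t[...,0]<hi)&(t[...,1]*sg>.012)&(t[...,1]*sg<.07)&(t[...,2]<.01)&(t[...,2]>-.06)
        if k.sum()>5: q=t[k]; print(nm,sg,k.sum(),'x',q[:,0].max().round(4),'y in/out',np.percentile(q[:,1]*sg,[2,98]).round(4),'top z',np.percentile(q[:,2],[5,50]).round(4))
E
python3 tj.py
```

```text
[ 0.46057947 -0.32811277  0.12455278] [ 9.84072170e-01 -1.77769057e-01  2.91247193e-04  2.07027641e-04] 0.6343509156100096 6.92709467781242 [ 0.18774199  0.52962362 -1.01325605]
jaws 1 819 x 0.1135 y in/out [0.0384 0.0439] top z [-0.0365 -0.0261]
jaws -1 800 x 0.1132 y in/out [0.0364 0.0419] top z [-0.0365 -0.0263]
arms 1 3134 x 0.095 y in/out [0.0244 0.0416] top z [-0.0296 -0.0276]
arms -1 2971 x 0.095 y in/out [0.0235 0.0394] top z [-0.0294 -0.0276]
```

Tongs are lifted and level: jaw gap 75 mm, mid-plane 20 mm above the TCP. Moving over to the tray.

Emit:
{"op": "jog_arm", "data": {"increments": [{"dx": 0,"dy": 0.1,"dz": 0.3,"ax": 0,"ay": 0,"az": 0.05,"gripper": 0.27},{"dx": 0,"dy": 0.4,"dz": 0.6,"ax": 0,"ay": 0,"az": 0.12,"gripper": 0.27},{"dx": 0,"dy": 0.7,"dz": 0.65,"ax": 0,"ay": 0,"az": 0.19,"gripper": 0.27},{"dx": 0,"dy": 1,"dz": 0.65,"ax": 0,"ay": 0,"az": 0.253,"gripper": 0.27}]}}

```text
time: 12.95
eef_pos: [0.4608, -0.2073, 0.2029]
tcp_rot: [1.0, 0.022, 0.001, 0.0]
contact_force: [-0.5, 0.6, -1.2]
opening: 0.639
finger_force: 6.9
```

Emit:
{"op": "jog_arm", "data": {"increments": [{"dx": 0,"dy": 0.33,"dz": 0,"ax": 0,"ay": 0,"az": 0,"gripper": 0.27},{"dx": 0,"dy": 0.66,"dz": 0,"ax": 0,"ay": 0,"az": 0,"gripper": 0.27},{"dx": 0,"dy": 1,"dz": 0,"ax": 0,"ay": 0,"az": 0,"gripper": 0.27}]}}

```text
time: 13.25
eef_pos: [0.4594, -0.0864, 0.2003]
tcp_rot: [1.0, 0.02, -0.002, -0.001]
contact_force: [-0.5, -0.5, -0.9]
opening: 0.638
finger_force: 6.9
```

Emit:
{"op": "jog_arm", "data": {"increments": [{"dx": 0,"dy": 0.33,"dz": 0,"ax": 0,"ay": 0,"az": 0,"gripper": 0.27},{"dx": 0,"dy": 0.66,"dz": 0,"ax": 0,"ay": 0,"az": 0,"gripper": 0.27},{"dx": 0,"dy": 1,"dz": 0,"ax": 0,"ay": 0,"az": 0,"gripper": 0.27}]}}

```text
time: 13.55
eef_pos: [0.4594, 0.0335, 0.2004]
tcp_rot: [1.0, 0.02, -0.002, -0.0]
contact_force: [0.2, -0.6, -2.1]
opening: 0.636
finger_force: 6.9
```

Emit:
{"op": "jog_arm", "data": {"increments": [{"dx": 0,"dy": 0.3,"dz": 0,"ax": 0,"ay": 0,"az": 0,"gripper": 0.27},{"dx": 0,"dy": 0.55,"dz": 0,"ax": 0,"ay": 0,"az": 0,"gripper": 0.27},{"dx": 0,"dy": 0.67,"dz": 0,"ax": 0,"ay": 0,"az": 0,"gripper": 0.27},{"dx": 0,"dy": 0.67,"dz": 0,"ax": 0,"ay": 0,"az": 0,"gripper": 0.27},{"dx": 0,"dy": 0.67,"dz": 0,"ax": 0,"ay": 0,"az": 0,"gripper": 0.27}]}}

```text
time: 14.05
eef_pos: [0.4599, 0.1121, 0.2009]
tcp_rot: [1.0, 0.02, -0.001, 0.0]
contact_force: [0.6, -0.1, -2.0]
opening: 0.638
finger_force: 6.9
```

```bash
cat > r.py <<'E'
exec(open('tj.py').read())
cv2.imwrite('pics/w3.png',z['f'])
def fit(q):  # circle fit
    A=np.c_[2*q[:,:2],np.ones(len(q))]; s_=np.linalg.lstsq(A,(q[:,:2]**2).sum(1),rcond=None)[0]; return s_[:2],np.sqrt(s_[2]+s_[:2]@s_[:2])
from scipy.optimize import least_squares
for nm,y0 in(('poppy',.117),('plain',.008),('rye',.228)):
    k=(d>0)&(abs(p[...,0]-.58)<.045)&(abs(p[...,1]-y0)<.045)&(p[...,2]>.055)&(p[...,2]<.09); q=p[k]
    if len(q)<30: continue
    f=lambda a:np.hypot((q[:,0]-a[0]),(q[:,1]-a[1]))**2/.029**2+((q[:,2]-.056)/a[2])**2-1
    a=least_squares(f,[.58,y0,.025],loss='soft_l1',f_scale=.05).x; print(nm,len(q),a.round(4),'tool xy',((np.r_[a[:2],.056]-s['eef_pos'])@Rt).round(4),q.max(0).round(3),q.min(0).round(3))
E
python3 r.py
```

```text
[0.45986822 0.11210982 0.20092599] [ 9.99790327e-01  2.04269343e-02 -1.40517423e-03  2.59874990e-04] 0.6378368681261539 6.930812066711951 [ 0.61895789 -0.09386917 -2.02976008]
jaws 1 783 x 0.1128 y in/out [0.0383 0.0439] top z [-0.0379 -0.027 ]
jaws -1 771 x 0.1129 y in/out [0.0364 0.0418] top z [-0.0379 -0.027 ]
arms 1 3204 x 0.095 y in/out [0.0244 0.0417] top z [-0.0307 -0.0284]
arms -1 3070 x 0.095 y in/out [0.0236 0.0397] top z [-0.0305 -0.0285]
poppy 3941 [0.5799 0.1173 0.0267] tool xy [ 0.1206 -0.0004  0.1446] [0.608 0.146 0.084] [0.551 0.089 0.057]
plain 1975 [0.5854 0.0075 0.0261] tool xy [0.1216 0.1096 0.1446] [0.613 0.038 0.083] [ 0.557 -0.019  0.055]
rye 2712 [0.5844 0.2354 0.0261] tool xy [ 0.1299 -0.1182  0.1445] [0.602 0.261 0.083] [0.556 0.214 0.055]
```

View pics/w3.png

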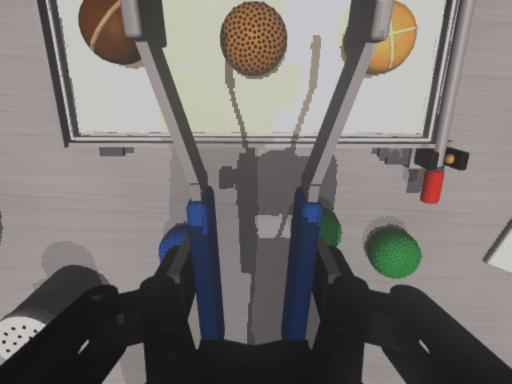

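The poppy roll (253,38) sits midway between the jaws (145,15)/(370,15), and the keeper shows home in its clip. Descending around it.

Emit:
{"op": "jog_arm", "data": {"increments": [{"dx": 0,"dy": 0.01,"dz": -0.3,"ax": 0,"ay": 0,"az": 0,"gripper": 0.27},{"dx": 0,"dy": 0.01,"dz": -0.6,"ax": 0,"ay": 0,"az": 0,"gripper": 0.27},{"dx": 0,"dy": 0.01,"dz": -0.8,"ax": 0,"ay": 0,"az": 0,"gripper": 0.27},{"dx": 0,"dy": 0.01,"dz": -1,"ax": 0,"ay": 0,"az": 0,"gripper": 0.27},{"dx": 0,"dy": 0.01,"dz": -1,"ax": 0,"ay": 0,"az": 0,"gripper": 0.27}]}}

```text
time: 14.6
eef_pos: [0.4574, 0.1122, 0.0785]
tcp_rot: [1.0, 0.019, -0.004, 0.0]
contact_force: [-1.4, 0.8, -1.3]
opening: 0.637
finger_force: 6.9
```

Emit:
{"op": "jog_arm", "data": {"increments": [{"dx": 0,"dy": 0,"dz": -0.15,"ax": 0,"ay": 0,"az": 0,"gripper": 0.27},{"dx": 0,"dy": 0,"dz": -0.31,"ax": 0,"ay": 0,"az": 0,"gripper": 0.27},{"dx": 0,"dy": 0,"dz": -0.31,"ax": 0,"ay": 0,"az": 0,"gripper": 0.27},{"dx": 0,"dy": 0,"dz": -0.31,"ax": 0,"ay": 0,"az": 0,"gripper": 0.27}]}}

```text
time: 15.0
eef_pos: [0.4613, 0.113, 0.0462]
tcp_rot: [1.0, 0.02, 0.0, 0.0]
contact_force: [0.6, 0.3, -0.8]
opening: 0.638
finger_force: 6.9
```

```bash
python3 r.py
```

```text
[0.46130662 0.11300707 0.04621525] [9.99807316e-01 1.96256842e-02 4.03726373e-04 2.75818905e-05] 0.637996471495282 6.932111021596938 [ 0.5685349   0.30208509 -0.84678254]
jaws 1 1514 x 0.1128 y in/out [0.0126 0.0434] top z [-0.0384 -0.0267]
jaws -1 1471 x 0.1126 y in/out [0.0125 0.0416] top z [-0.0385 -0.0267]
arms 1 3324 x 0.095 y in/out [0.0237 0.0416] top z [-0.0316 -0.0288]
arms -1 3177 x 0.095 y in/out [0.023  0.0397] top z [-0.0313 -0.0288]
poppy 13068 [  0.5432   0.1138 111.9879] tool xy [ 0.0819  0.0024 -0.0097] [0.575 0.16  0.087] [0.535 0.073 0.055]
plain 2334 [0.586  0.0083 0.0296] tool xy [ 0.1205  0.1095 -0.0097] [0.577 0.037 0.073] [0.557 0.009 0.055]
rye 328 [ 0.5852  0.2352 59.8565] tool xy [ 0.1286 -0.1173 -0.0097] [0.57  0.22  0.063] [0.56  0.209 0.055]
```

Emit:
{"op": "jog_arm", "data": {"increments": [{"dx": 0,"dy": 0,"dz": 0,"ax": 0,"ay": 0,"az": 0,"gripper": 0.2},{"dx": 0,"dy": 0,"dz": 0,"ax": 0,"ay": 0,"az": 0,"gripper": 0.14},{"dx": 0,"dy": 0,"dz": 0,"ax": 0,"ay": 0,"az": 0,"gripper": 0.08},{"dx": 0,"dy": 0,"dz": 0,"ax": 0,"ay": 0,"az": 0,"gripper": 0.02},{"dx": 0,"dy": 0,"dz": 0,"ax": 0,"ay": 0,"az": 0,"gripper": -0.1},{"dx": 0,"dy": 0,"dz": 0,"ax": 0,"ay": 0,"az": 0,"gripper": -0.1},{"dx": 0,"dy": 0,"dz": 0,"ax": 0,"ay": 0,"az": 0,"gripper": -0.1},{"dx": 0,"dy": 0,"dz": 0,"ax": 0,"ay": 0,"az": 0,"gripper": -0.1}], "force": 25}}

```text
time: 15.85
eef_pos: [0.461, 0.1134, 0.0454]
tcp_rot: [1.0, 0.02, 0.0, 0.0]
contact_force: [-0.2, -1.0, -0.2]
opening: 0.522
finger_force: 25.4
```

Stopped on the roll at 44 mm with 25 N grip. Lifting gently.

Emit:
{"op": "jog_arm", "data": {"increments": [{"dx": 0,"dy": 0,"dz": 0.08,"ax": 0,"ay": 0,"az": 0,"gripper": -0.1},{"dx": 0,"dy": 0,"dz": 0.2,"ax": 0,"ay": 0,"az": 0,"gripper": -0.1},{"dx": 0,"dy": 0,"dz": 0.36,"ax": 0,"ay": 0,"az": 0,"gripper": -0.1},{"dx": 0,"dy": 0,"dz": 0.52,"ax": 0,"ay": 0,"az": 0,"gripper": -0.1},{"dx": 0,"dy": 0,"dz": 0.68,"ax": 0,"ay": 0,"az": 0,"gripper": -0.1},{"dx": 0,"dy": 0,"dz": 0.84,"ax": 0,"ay": 0,"az": 0,"gripper": -0.1},{"dx": 0,"dy": 0,"dz": 1,"ax": 0,"ay": 0,"az": 0,"gripper": -0.1},{"dx": 0,"dy": 0,"dz": 1,"ax": 0,"ay": 0,"az": 0,"gripper": -0.1},{"dx": 0,"dy": 0,"dz": 1,"ax": 0,"ay": 0,"az": 0,"gripper": -0.1}]}}

```text
time: 16.75
eef_pos: [0.4602, 0.1135, 0.165]
tcp_rot: [1.0, 0.02, -0.0, -0.0]
contact_force: [0.0, 0.0, -1.8]
opening: 0.517
finger_force: 25.8
```

Emit:
{"op": "jog_arm", "data": {"increments": [{"dx": 0,"dy": 0,"dz": 0.12,"ax": 0,"ay": 0,"az": 0,"gripper": -0.1},{"dx": 0,"dy": 0,"dz": 0.24,"ax": 0,"ay": 0,"az": 0,"gripper": -0.1},{"dx": 0,"dy": 0,"dz": 0.36,"ax": 0,"ay": 0,"az": 0,"gripper": -0.1},{"dx": 0,"dy": 0,"dz": 0.42,"ax": 0,"ay": 0,"az": 0,"gripper": -0.1},{"dx": 0,"dy": 0,"dz": 0.42,"ax": 0,"ay": 0,"az": 0,"gripper": -0.1},{"dx": 0,"dy": 0,"dz": 0.42,"ax": 0,"ay": 0,"az": 0,"gripper": -0.1},{"dx": 0,"dy": 0,"dz": 0.42,"ax": 0,"ay": 0,"az": 0,"gripper": -0.1},{"dx": 0,"dy": 0,"dz": 0.42,"ax": 0,"ay": 0,"az": 0,"gripper": -0.1}]}}

```text
time: 17.55
eef_pos: [0.4601, 0.1134, 0.2148]
tcp_rot: [1.0, 0.02, -0.001, -0.0]
contact_force: [0.5, 0.3, -1.3]
opening: 0.514
finger_force: 26.1
```

```bash
python3 tj.py; python3 - <<'E'
from h import *
cap('side'); cap('top'); s=load('side'); w=load('wrist')
cv2.imwrite('pics/fin.png',np.hstack([cv2.resize(s['f'][80:260,170:370],(440,396)),cv2.resize(w['f'][:200,130:380],(360,396))]))
E
```

```text
[0.46013242 0.11343812 0.21477481] [ 9.99799585e-01  2.00024643e-02 -8.31840218e-04 -2.68030840e-06] 0.5138753816124877 26.054590344429016 [ 0.47472037  0.32151741 -1.31997428]
jaws 1 1448 x 0.1122 y in/out [0.0126 0.0345] top z [-0.0364 -0.0268]
jaws -1 1368 x 0.1128 y in/out [0.0125 0.0333] top z [-0.0364 -0.0265]
arms 1 2775 x 0.095 y in/out [0.015  0.0331] top z [-0.0293 -0.0272]
arms -1 2659 x 0.095 y in/out [0.0171 0.0316] top z [-0.0292 -0.0272]
```

View pics/fin.png

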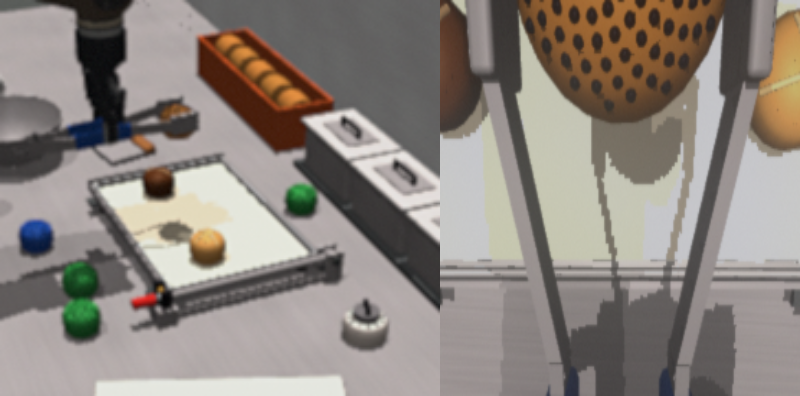

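The side view shows the roll held in the tongs at (178,118), about 17 cm up. The other rolls are untouched and the bar is in its clip.

```bash
python3 -c "
from h import *
print(job.sign_off())"
```

```text
the job is handed in; nothing more can be done
None
```

The job is handed in, though no verdict came back: the keeper bar is snapped home and the poppy-seed roll is held in the tongs about 17 cm above the tray, with the tray and other rolls seen in place.

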